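# Open the mould press and draw the mould forward

### The arm

A 6-joint arm with a two-finger parallel gripper is mounted at the origin on the work surface. World frame = base frame: x ahead of the robot, y to its left, z up, the work surface at z = 0. Lengths are in m, angles in rad, forces in N, time in s.
With the tool pointing down it reaches from about 0.3 to 0.875 m from the base axis. Payload 6.4 kg.
Tool frame: the origin (TCP) lies at the very end of the fingers, on their centre line; the grasp point (between the pads) lies 19 mm behind it; z points along the fingers, y is the line along which they close (so a half turn about z gives the same grasp; the last joint's range is limited). The gripper opens to 85 mm and grips with 20 to 120 N. Pads are 22 mm wide; open, the fingers measure 114 mm over their backs; the gripper's body (76 mm by 85 mm) begins 54 mm behind the grasp point. The pads swing forward as they close: fully open they stand 13 mm farther back than shut.
Start: joints at [-1.521, 0.181, 1.607, -0, 1.354, -0.206], TCP at [0.146, -0.556, 0.231] pointing down, gripper open.
Joint ranges: [-2.99, 2.99], [-0.89, 2.07], [0.3, 2.58], [-1.14, 4.28], [0, 2.63], [-3.12, 3.12]. Speed limits (rad/s): [2.57, 2.57, 3.01, 3.14, 3.14, 3.14].

### API

Orientations are given as a unit quaternion [w, x, y, z].
In Python, from bench import telemetry, camera, ctrl, spotter gives the robot as it stands.
- The arm moves only by the tool send_rows, never from a script. Its argument "series" is a list of rows, each a list of 3 entries, a list of its own where there are three numbers: the turn, a rotation vector about the world's x, y, z in degrees, then the shift along the world's x, y, z in mm, then the closure, from -1 (fully open) to 1 (shut), so that 0 is half open. In form: [[[rx, ry, rz], [dx, dy, dz], gripper], ...]. A call has 1 to 10 rows; each row is the pose to reach, as a shift and turn from the pose commanded when the call began; what a row does not reach only later rows make up. A row lasts 1/8 s, in which the tool goes at most 62.5 mm and 10.7 degrees, less where a joint would pass 70% of its speed; a pose out of reach is approached as far as the arm can. A call with a gripper value outside its range is refused whole. The fingers move at their own pace and stop on an object; the grip force is fixed at half the most. Time passes only in rows, so rows that repeat a pose let the fingers close. It gives the time, the measured TCP pose, the force, the opening and the grip force at its end, in the units of the state.
- telemetry.get_obs(): the state, without advancing time (a new reading comes with each control period).
- camera(name): name is "side" or "top" or "wrist"; returns a dict with "pixels" (400x640x3 uint8, red, green, blue), "camera_matrix" (3x3 intrinsics, pixels), "xyz" and "orientation" of the camera in the world. Camera axes: x right, y up, looking along -z (the intrinsics and any distortion apply to the point x, -y, -z); pixel columns grow to the right and rows downward; lengths in m; the calibration is good to about 2 mm. The wrist camera is an equidistant fisheye: a pixel r from the principal point sees the ray r / f radians off the axis. A picture is of the moment at which its call begins. There is no depth.
- ctrl.hand_in(): hands the job in; it is judged then, once.
Trained networks look in the newest picture that a camera, given by its name, has taken for a name from the list of things; names that differ only in an ending like _2 or _b are one class to them, and where a whole thing is asked for, a point or a joint stands for the part that bears it (a point fixed in the world has none). Each returns a list of dicts, best first, with "conf" (0 to 1); they miss things now and then, are a little off and sometimes report something else, mostly with a low value. They report only what shows in the picture. A call takes as long as a camera call. They do not tell look-alikes from the thing itself.
- spotter.boxes_of(thing, camera): "xyz" ([x, y, z] in m, in world coordinates, good to about 4 mm: the middle of the surface that is visible of it).
- spotter.landmark_of(thing, camera): "xyz" ([x, y, z] in m, in world coordinates, good to about 4 mm: a listed point, or the origin of a listed thing).
The state is a dict: "time_s": time; "q": joint angles; "dq": joint speeds; "joint_efforts": joint torques, N m; "eef_pos": TCP position; "eef_rot": TCP orientation; "wrist_force": force on the tool from outside, world axes, zero at the start; "torque": the same for the moment, N m; "opening": opening from 0.0 (shut) to 1.0 (fully open); "grasp_force": force on a finger pad.
Only numpy, scipy, OpenCV 4.12 (cv2) and the standard library are available. Lean on these libraries where they do the work, as an engineer would, in place of code of your own. Each camera call takes 0.05 s, during which the arm holds its last target. There are 200 camera calls.

### The job

Wind the small handwheel on top of the mould press open (anticlockwise seen from above) until you feel it come up against its stop, but without forcing it there, letting your hand rise with the stem so that the spring-mounted wheel is never dragged hard up or down. Then, by its wooden grip bar, slide the mould block gently straight forward along its guides, without lifting it, until it rests against the two front stops, and let go. Leave the loose things beside the press where they are.

Things in the scene. Friction and masses are not known exactly. Their poses are not given: they have to be found in the camera images.
- press: Grey screw press fixed to the bench. Origin on the bench under the screw's axis; x to its rear, y to its left; its front (-x) faces the robot. Base plate 12 mm thick, 200 mm wide, from 150 mm before to 70 mm behind the axis. Two 24 mm columns 80 mm left and right of the axis carry a bridge 36 mm deep, 205 mm wide, from 110 to 138 mm above the bench; collar and nuts on it end at 148 mm.
- stops (a point): Point midway between the two front stop blocks, 135 mm in front of the screw's axis, on the base plate (12 mm above the bench). Their rear faces lie here; tops 22 mm above the bench, gap between them 42 mm. The mould's front face meets them after sliding 85 mm forward between two guide strips (tops 20 mm above the bench).
- foot (a point): Middle of the underside of the stem's 52 mm foot, under the bridge, 63 to 68 mm above the bench at the start; it rises with the wheel. A spigot 16 mm wide and 16 mm long below it stands in the mould's hole and leaves it only when the press is nearly open.
- wheel_mid (a point): Centre of the round level steel handwheel atop the press: 58 mm diameter, 14 mm thick; grip it across at any angle. Starts 188 to 193 mm above the bench. Anticlockwise from above it rises with the screw by several mm each quarter turn, half to two thirds of a turn in all; the stop is found by feel. Needs about 0.25 N m, stays where left; at the stop the torque climbs steeply.
- wheel (a joint): How far the wheel is dragged along the stem against its centring spring, in m: 0 at rest, + up, - down; spring about 6 N per mm. Beyond 2.5 mm (15 N) either way it is being strained.
- drive (a joint): How far the wheel is twisted on the stem against the torsion spring inside its hub, in rad: + anticlockwise from above; spring 3 N m per rad. Under 0.1 while the screw turns freely; at the stop it winds up. Beyond 0.33 rad (1 N m) either way the stop is being forced.
- mould: Mould block 100 (x) x 72 (y) x 50 (z) mm, red-brown ceramic in a plywood frame, 0.5 to 0.9 kg, loose between the guides (2 mm play each side) on the press's base plate. Origin: centre of its underside, 12 mm above the bench; starts under the screw's axis within 2 mm, axes along the press's. In the middle of its top a hole 21 mm wide, 18 mm deep for the spigot.
- mould_grip (a point): Point to hold on the mould's wooden grip bar, 100 mm in front of the mould's centre, 36 mm above its underside. The bar sticks out of the front face (from 50 to 116 mm before the centre), is 14 mm thick (y) and 40 mm high, its top 50 mm above the mould's underside; axes along the mould's. Sliding the mould takes about 3 to 9 N.
- blank_a: Cast aluminium blade blank, 200 x 32 x 12 mm, lying left of the press: leave alone.
- blank_b: The same, right of the press: leave alone.
- chisel: Screwdriver-like hand tool, 180 mm, left of the press: leave alone.
- rammer: Turned wooden hand rammer, 52 mm wide, 120 mm tall, standing right of the press: leave alone.
Mind the look-alikes: they are no part of the job. Leave any turquoise look-alike of the mould alone.

How it is judged:
On the way, in this order (a step that is already met when the one before it is completed fails the run):
1. the wheel is wound open to its stop, with the mould still at its place under the screw (z of foot in the frame of press above 0.0835 m and x of mould in the frame of press above -0.01 m), for 0.2 s.
2. the mould lies against the front stops (x of mould in the frame of press between -0.089 and -0.081 m and z of mould in the frame of press below 0.016 m and angle between mould's own z axis and vertical below 0.05 rad and linear speed of mould below 0.02 m/s), for 0.2 s.
At the end, for the whole second after the job is handed in: The wheel stands wound open, within 1.5 mm of its stop (its foot at least 83.5 mm above the bench), and the mould lies flat and still on the base plate within 4 mm of the front stops (all of step 2 and z of foot in the frame of press above 0.0835 m); the robot touches nothing.
It fails at once if the wheel is forced with more than 1 N m (its hub spring twisted beyond 0.33 rad) (value of joint drive above 0.33 rad or value of joint drive below -0.33 rad).
It fails at once if the wheel is dragged more than 2.5 mm (15 N) up or down against its spring (value of joint wheel above 0.0025 m or value of joint wheel below -0.0025 m).
It fails at once if the mould is lifted more than 8 mm (z of mould in the frame of press above 0.02 m).
It fails at once if the mould is pulled or rammed against the press with more than 45 N (contact force between mould and press above 45 N).
It fails at once if a loose thing beside the press is moved more than 30 mm (distance of any of blank_a, blank_b, chisel, rammer from where it was at the start of the episode above 0.03 m).
It also fails if it takes over 72 s, if anything falls off the work surface, if the arm or the gripper's body presses on something with over 40 N, if the wrist force passes 120 N, or if a joint passes its speed limit or range.

## Working session

There is one attempt and no reset: what is moved stays moved. The work goes in short steps, Python scripts to look and compute and a tool call to move; the robot and the scene stay as the last step left them, time stands still between calls to the robot, and variables do not carry over. Pictures are saved under pics/ and viewed, at most 10 in all, crops included, and the job is handed in when it is done.

Besides the shell and the picture viewer there is one more tool, called after "Call:" as a command line: name --argument value ..., lists and objects as JSON in quotes. send_rows: Moves the arm, as the interface text tells. Its arguments: {"type":"object","properties":{"series":{"type":"array","items":{"type":"array"}}},"required":["series"]}

```bash
mkdir -p pics; python3 - <<'E'
from bench import telemetry,camera,spotter
import cv2,numpy as np
s=telemetry.get_obs();print(s)
for c in("side","top"):
    d=camera(c);cv2.imwrite(f"pics/{c}0.png",d["pixels"][:,:,::-1]);print(c,d["xyz"],d["orientation"],d["camera_matrix"])
    for t in("wheel_mid","stops","mould","mould_grip","press","foot"):
        print(t,[(np.round(r["xyz"],4).tolist(),round(r["conf"],2)) for r in spotter.landmark_of(t,c)][:4])
a=cv2.imread("pics/side0.png")
E
```

```text
{'time_s': 0.0, 'q': array([-1.52132601e+00,  1.81536994e-01,  1.60800010e+00,  4.17899390e-06,
        1.35377815e+00, -2.06285871e-01]), 'dq': array([ 0.00190916,  0.00140007, -0.00082076,  0.00063815,  0.00094312,
       -0.00097323]), 'joint_efforts': array([ 7.64285560e-04, -4.44869864e+01, -3.51337945e+01, -1.95615544e-04,
        9.17528349e-03,  3.16505776e-06]), 'eef_pos': array([ 0.14546056, -0.55573749,  0.23039024]), 'eef_rot': array([-8.58488120e-04,  9.91834422e-01,  1.27529357e-01,  6.94968078e-05]), 'wrist_force': array([-0.44173111,  0.26981896,  0.31284116]), 'torque': array([ 0.02203741,  0.02741042, -0.03446847]), 'grasp_force': 0.0, 'opening': 1.0002467077628001}
side [0.44317037 0.95841335 0.65623525] [-0.02520784 -0.02308056  0.50654477  0.86153598] [[478.58428293   0.         322.5383231 ]
 [  0.         478.58428293 203.14708365]
 [  0.           0.           1.        ]]
wheel_mid [([0.6416, 0.1581, 0.1923], 0.57)]
stops [([0.5052, 0.1331, 0.0128], 0.79)]
mould [([0.4678, -0.1775, -0.002], 0.77), ([0.6425, 0.1596, 0.0142], 0.72), ([0.3401, 0.1977, 0.002], 0.
[... 238 characters left out ...]
954966 0.04291629 1.26260597] [-0.70340837 -0.04748742  0.04443415  0.70780451] [[425.90153643   0.         319.02370793]
 [  0.         425.90153643 197.39863315]
 [  0.           0.           1.        ]]
wheel_mid [([0.6426, 0.1636, 0.1962], 0.55)]
stops [([0.5047, 0.1352, 0.0107], 0.64), ([0.6418, 0.1623, 0.0142], 0.58)]
mould [([0.3473, 0.1965, 0.0003], 0.91), ([0.6434, 0.1616, 0.0113], 0.8), ([0.4669, -0.1802, -0.0024], 0.67)]
mould_grip [([0.5427, 0.1411, 0.0492], 0.98), ([0.3824, -0.1309, 0.0378], 0.69), ([0.2601, 0.2374, 0.0337], 0.63)]
press [([0.6381, 0.1608, -0.002], 0.66), ([0.6217, -0.0117, 0.002], 0.62)]
foot [([0.6427, 0.1568, 0.0649], 0.81), ([0.5425, 0.1423, 0.0471], 0.44)]
```

View pics/side0.png

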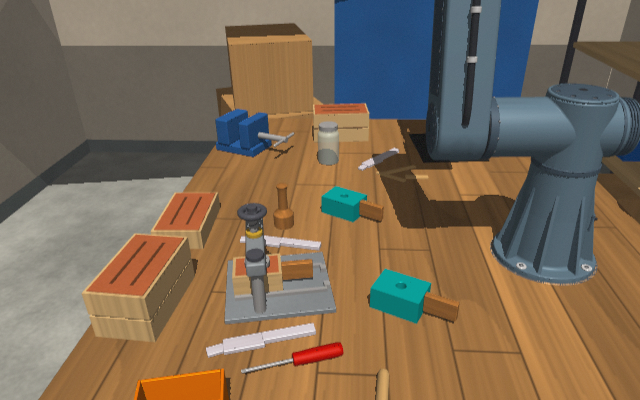

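View pics/top0.png

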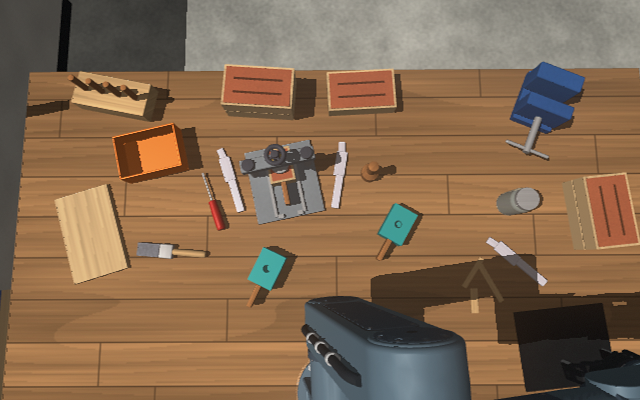

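The turquoise blocks at side-view (345,203) and (400,295) are look-alikes. The red-brown mould in the plywood frame under the press screw at (257,273) fits the description. I'll confirm it in a crop.

```bash
python3 -c "
import cv2
a=cv2.imread('pics/side0.png')[190:330,200:360];cv2.imwrite('pics/crop0.png',cv2.resize(a,None,fx=4,fy=4,interpolation=2))"
```

```text
(no output)
```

View pics/crop0.png

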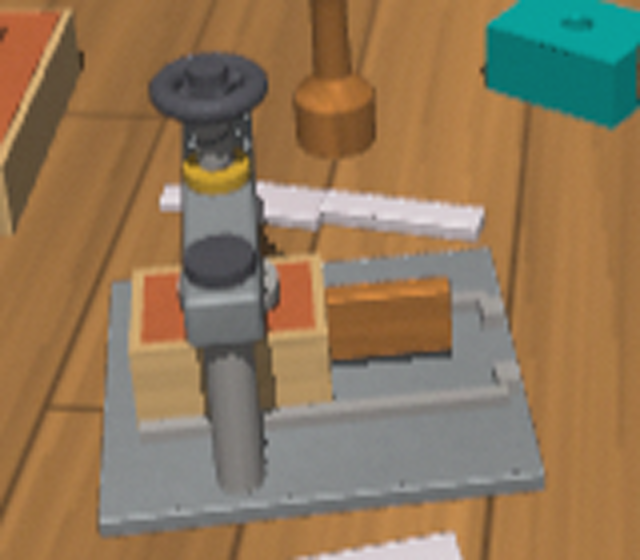

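Call:
send_rows --series '[[[0, 0, -1], [5, 8, 25], -1], [[0, 0, -4], [25, 36, 50], -1], [[0, 0, -8], [55, 80, 70], -1], [[0, 0, -12], [85, 123, 80], -1], [[0, 0, -16], [115, 167, 80], -1], [[0, 0, -20], [145, 210, 80], -1], [[0, 0, -24], [175, 253, 80], -1], [[0, 0, -28], [205, 297, 80], -1], [[0, 0, -32], [235, 340, 80], -1], [[0, 0, -36], [265, 384, 80], -1]]'

```text
time_s: 1.95
eef_pos: [0.4113, -0.1708, 0.3116]
eef_rot: [0.0, 0.982, -0.186, 0.001]
wrist_force: [0.8, 0.2, 0.0]
opening: 1.003
grasp_force: 0.0
```

The crop shows the red-brown mould in its plywood frame under the bridge, with the wooden bar pointing to the stops. The wheel is at crop (208,85), and the turquoise block is clear of the press.

Call:
send_rows --series '[[[0, 0, -2], [28, 40, 0], -1], [[0, 0, -4], [56, 80, 0], -1], [[0, 0, -6], [84, 120, 0], -1], [[0, 0, -8], [112, 161, 0], -1], [[0, 0, -10], [140, 201, 0], -1], [[0, 0, -12], [168, 242, 0], -1], [[0, 0, -14], [196, 283, 0], -1], [[0, 0, -15], [220, 317, -2], -1], [[0, 0, -15], [229, 329, -5], -1], [[0, 0, -15], [229, 329, -10], -1]]'

```text
time_s: 3.2
eef_pos: [0.6395, 0.1569, 0.3007]
eef_rot: [0.0, 0.95, -0.311, -0.0]
wrist_force: [-0.0, 0.5, 0.4]
opening: 1.001
grasp_force: 0.0
```

```bash
cat > look.py <<'E'
from bench import telemetry,camera,spotter
import cv2,numpy as np,sys
def look(cams,things,save=None):
    for c in cams:
        d=camera(c)
        if save: cv2.imwrite(f"pics/{c}_{save}.png",d["pixels"][:,:,::-1])
        for t in things: print(c,t,[(np.round(r["xyz"],4).tolist(),round(r["conf"],2)) for r in spotter.landmark_of(t,c)][:3])
    s=telemetry.get_obs()
    for k in("time_s","eef_pos","wrist_force","torque","q"):print(k,np.round(s[k],4))
E
python3 -c "
from look import *
for i in range(3): look(['wrist','side'],['wheel_mid'])
look(['wrist'],['stops','mould_grip','press','foot','mould'],'1')"
```

```text
wrist wheel_mid [([0.6396, 0.1591, 0.1877], 0.64)]
side wheel_mid [([0.6416, 0.1592, 0.1908], 0.74)]
time_s 3.4
eef_pos [0.639  0.1554 0.3013]
wrist_force [-0.0264  0.7077  0.0079]
torque [-0.0084  0.0578  0.0118]
q [ 5.8700e-02  3.1850e-01  1.2988e+00 -3.0000e-04  1.5247e+00  2.2650e+00]
wrist wheel_mid [([0.6393, 0.1605, 0.1843], 0.69)]
side wheel_mid [([0.641, 0.1571, 0.1925], 0.51)]
time_s 3.6
eef_pos [0.6395 0.156  0.3019]
wrist_force [0.1729 0.4422 0.0587]
torque [-0.0171 -0.0017 -0.0122]
q [ 5.9300e-02  3.1860e-01  1.2976e+00 -1.0000e-04  1.5246e+00  2.2654e+00]
wrist wheel_mid []
side wheel_mid [([0.6404, 0.1617, 0.1908], 0.86), ([0.6235, -0.1038, -0.0037], 0.75)]
time_s 3.8
eef_pos [0.6395 0.1565 0.3015]
wrist_force [0.2369 0.1664 0.3034]
torque [ 0.0471 -0.076  -0.0541]
q [0.0601 0.3194 1.2972 0.     1.5246 2.2655]
wrist stops [([0.5058, 0.1293, 0.0135], 0.67), ([0.5437, 0.1387, 0.0475], 0.15)]
wrist mould_grip [([0.5458, 0.1392, 0.051], 0.81), ([0.254, 0.2423, 0.0387], 0.73)]
wrist press [([0.6382, 0.1562, 0.0021], 0.81), ([0.5418, 0.1411, 0.0493], 0.64), ([0.6057, 0.31, 0.0007], 0.2)]
wrist foot [([0.6352, 0.1593, 0.0647], 0.78), ([0.544, 0.1403, 0.0498], 0.51)]
wrist mould [([0.3463, 0.1948, -0.0031], 0.91), ([0.4662, -0.1798, -0.0031], 0.78), ([0.6382, 0.1588, 0.0141], 0.61)]
time_s 4.1
eef_pos [0.6395 0.1568 0.3012]
wrist_force [ 0.3049 -0.2934  0.0379]
torque [0.0126 0.004  0.0184]
q [0.0605 0.32   1.2971 0.     1.5246 2.2655]
```

View pics/wrist_1.png

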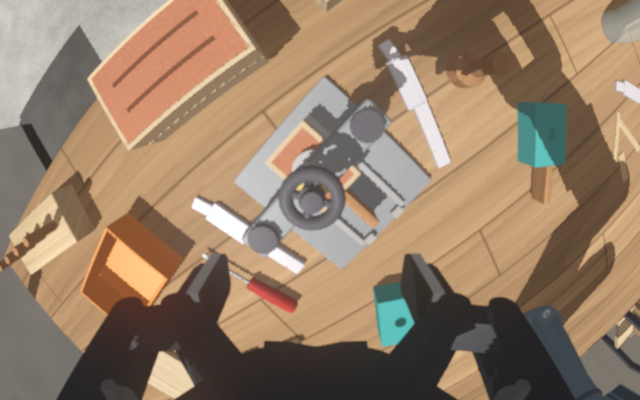

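The wrist picture shows the handwheel at (311,198), with its two columns' nuts at (264,238) and (368,123). I'll triangulate the wheel centre from the three views.

```bash
python3 - <<'E'
from bench import camera
import numpy as np
from scipy.spatial.transform import Rotation as R
from scipy.optimize import least_squares
d={c:camera(c) for c in("side","top","wrist")}
def proj(c,p):
    k=d[c];w,x,y,z=k["orientation"];v=R.from_quat([x,y,z,w]).inv().apply(np.array(p)-k["xyz"])
    v=np.array([v[0],-v[1],-v[2]]);K=np.array(k["camera_matrix"])
    if c=="wrist":
        t=np.arctan2(np.hypot(v[0],v[1]),v[2]);u=v[:2]/np.hypot(*v[:2])*t
    else:u=v[:2]/v[2]
    return u*[K[0,0],K[1,1]]+K[:2,2]
def fit(obs,**kw):
    r=least_squares(lambda p:np.concatenate([proj(c,p)-o for c,o in obs]),[.64,.16,.19])
    print(np.round(r.x,4),np.round(r.fun,1))
print(d["wrist"]["xyz"],d["wrist"]["camera_matrix"][0])
fit([("wrist",(311,198)),("side",(252,212.2)),("top",(275,154.5))])
fit([("wrist",(311,198)),("side",(252,212.2))])
for t in([.5425,.14,.048],[.505,.1335,.012]):print([np.round(proj(c,t)) for c in d])
E
```

```text
[0.70090629 0.11027285 0.44415046] [309.70691629   0.         315.23135749]
[0.6406 0.1595 0.1885] [-0.4 -0.3  0.6 -0.4  0.2  0.7]
[0.6403 0.1595 0.188 ] [-0.3 -0.2  0.7 -0.2]
[array([306., 265.]), array([287., 200.]), array([366., 215.])]
[array([324., 278.]), array([290., 214.]), array([379., 223.])]
```

Call:
send_rows --series '[[[0, 0, 0], [1, 3, -25], -1], [[0, 0, 0], [1, 3, -50], -1], [[0, 0, 0], [1, 3, -75], -1], [[0, 0, 0], [1, 3, -95], -1], [[0, 0, 0], [1, 3, -115], -1], [[0, 0, 0], [1, 3, -125], -1], [[0, 0, 0], [1, 3, -133], -1], [[0, 0, 0], [1, 3, -133], -1]]'

```text
time_s: 5.25
eef_pos: [0.6404, 0.1597, 0.168]
eef_rot: [0.0, 0.95, -0.312, -0.0]
wrist_force: [-0.2, -0.3, -0.3]
opening: 0.997
grasp_force: 0.0
```

```bash
python3 -c "
from look import *
look(['wrist','side'],['wheel_mid'],'2')
a=cv2.imread('pics/side_2.png')[100:300,180:380]
b=cv2.imread('pics/wrist_2.png')
cv2.imwrite('pics/both2.png',np.hstack([cv2.resize(a,(400,400)),b[:,120:520]]))"
```

```text
wrist wheel_mid [([0.5425, 0.3678, -0.0005], 0.62)]
side wheel_mid [([0.6432, 0.1608, 0.1915], 0.6), ([0.6071, 0.3087, 0.0022], 0.46)]
time_s 5.45
eef_pos [0.641  0.1597 0.1692]
wrist_force [ 0.1348 -0.6302 -0.248 ]
torque [ 0.0135  0.0072 -0.0535]
q [ 0.0649  0.4211  1.4315 -0.      1.2874  2.2701]
```

View pics/both2.png

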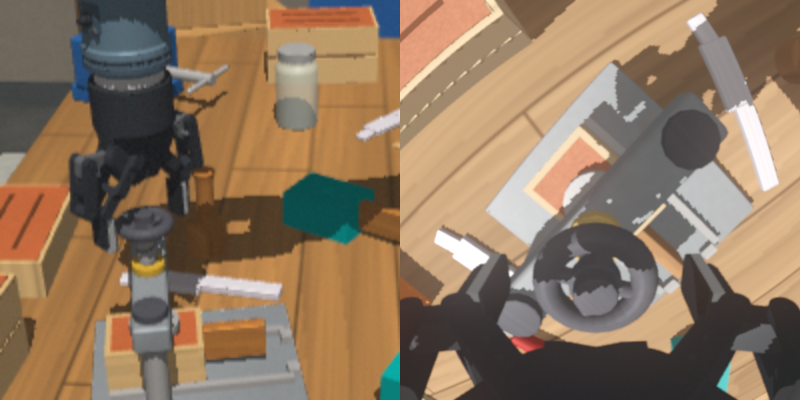

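The wheel sits centred between the open fingertips: ring at right-panel (596,278), tips at about (490,275) and (705,275). Now I'll close on it.

Call:
send_rows --series '[[[0, 0, 0], [0, 0, 0], -0.6], [[0, 0, 0], [0, 0, 0], -0.4], [[0, 0, 0], [0, 0, 0], -0.2], [[0, 0, 0], [0, 0, 0], 0.2], [[0, 0, 0], [0, 0, 0], 1]]'

```text
time_s: 6.08
eef_pos: [0.6406, 0.1597, 0.1686]
eef_rot: [-0.0, 0.95, -0.312, 0.0]
wrist_force: [-0.8, -0.2, 2.5]
opening: 0.664
grasp_force: 63.0
```

```bash
python3 -c "
from look import *
look([],[])
s=telemetry.get_obs();print(s['opening'],s['grasp_force'])"
```

```text
time_s 6.075
eef_pos [0.6406 0.1597 0.1686]
wrist_force [-0.829  -0.2018  2.5293]
torque [-0.0598  0.1237 -0.038 ]
q [ 0.0649  0.4217  1.4321 -0.      1.2875  2.2701]
0.6642145436173292 62.997329235076904
```

Call:
send_rows --series '[[[0, 0, 4], [0, 0, 0.5], 1], [[0, 0, 8], [0, 0, 1], 1], [[0, 0, 12], [0, 0, 1.4], 1], [[0, 0, 16], [0, 0, 1.8], 1], [[0, 0, 20], [0, 0, 2.2], 1], [[0, 0, 20], [0, 0, 2.2], 1]]'

```text
time_s: 6.82
eef_pos: [0.6406, 0.1598, 0.1704]
eef_rot: [-0.0, 0.99, -0.143, 0.0]
wrist_force: [-0.6, 1.4, 0.9]
opening: 0.661
grasp_force: 63.3
```

```bash
cat > st.py <<'E'
from bench import telemetry
import numpy as np
s=telemetry.get_obs();w,x,y,z=s["eef_rot"]
print(round(s["time_s"],2),"pos",np.round(s["eef_pos"]*1000,1),"yaw",round(np.degrees(2*np.arctan2(y,x)),1),"F",np.round(s["wrist_force"],1),"T",np.round(s["torque"],3),"q6",round(s["q"][5],2),"op",round(s["opening"],3),round(s["grasp_force"]))
E
python3 st.py
```

```text
6.83 pos [640.6 159.8 170.4] yaw -16.4 F [-0.6  1.4  0.9] T [ 0.094 -0.111 -0.228] q6 1.92 op 0.661 63
```

Call:
send_rows --series '[[[0, 0, 4], [0, 0, 0.4], 1], [[0, 0, 8], [0, 0, 0.8], 1], [[0, 0, 12], [0, 0, 1.3], 1], [[0, 0, 16], [0, 0, 1.7], 1], [[0, 0, 20], [0, 0, 2.1], 1], [[0, 0, 24], [0, 0, 2.5], 1], [[0, 0, 28], [0, 0, 2.9], 1], [[0, 0, 32], [0, 0, 3.3], 1], [[0, 0, 32], [0, 0, 3.3], 1]]'

```text
time_s: 7.95
eef_pos: [0.6406, 0.1599, 0.1737]
eef_rot: [-0.0, 0.991, 0.135, 0.0]
wrist_force: [1.9, 0.9, -0.4]
opening: 0.657
grasp_force: 63.4
```

```bash
python3 st.py
```

```text
7.95 pos [640.6 159.9 173.7] yaw 15.5 F [ 1.9  0.9 -0.4] T [ 0.248 -0.114 -0.222] q6 1.36 op 0.657 63
```

Call:
send_rows --series '[[[0, 0, 4], [0, 0, 0.3], 1], [[0, 0, 8], [0, 0, 0.7], 1], [[0, 0, 12], [0, 0, 1.1], 1], [[0, 0, 16], [0, 0, 1.5], 1], [[0, 0, 20], [0, 0, 1.9], 1], [[0, 0, 24], [0, 0, 2.3], 1], [[0, 0, 28], [0, 0, 2.6], 1], [[0, 0, 32], [0, 0, 3], 1], [[0, 0, 36], [0, 0, 3.4], 1], [[0, 0, 40], [0, 0, 3.8], 1]]'

```text
time_s: 9.2
eef_pos: [0.6405, 0.16, 0.1775]
eef_rot: [-0.0, 0.884, 0.467, 0.0]
wrist_force: [1.4, 1.3, 1.0]
opening: 0.657
grasp_force: 63.3
```

```bash
python3 st.py
```

```text
9.2 pos [640.5 160.  177.5] yaw 55.6 F [1.4 1.3 1. ] T [ 0.241 -0.05  -0.316] q6 0.66 op 0.657 63
```

Call:
send_rows --series '[[[0, 0, 4], [0, 0, 0.4], 1], [[0, 0, 8], [0, 0, 0.8], 1], [[0, 0, 12], [0, 0, 1.2], 1], [[0, 0, 16], [0, 0, 1.6], 1], [[0, 0, 20], [0, 0, 2], 1], [[0, 0, 24], [0, 0, 2.4], 1], [[0, 0, 28], [0, 0, 2.8], 1], [[0, 0, 32], [0, 0, 3.2], 1], [[0, 0, 36], [0, 0, 3.6], 1], [[0, 0, 40], [0, 0, 3.9], 1]]'

```text
time_s: 10.45
eef_pos: [0.6404, 0.16, 0.1814]
eef_rot: [-0.0, 0.672, 0.741, 0.0]
wrist_force: [0.3, 1.6, 1.0]
opening: 0.657
grasp_force: 63.4
```

```bash
python3 st.py
```

```text
10.45 pos [640.4 160.  181.4] yaw 95.6 F [0.3 1.6 1. ] T [ 0.255  0.04  -0.289] q6 -0.03 op 0.657 63
```

Call:
send_rows --series '[[[0, 0, 4], [0, 0, 0.4], 1], [[0, 0, 8], [0, 0, 0.8], 1], [[0, 0, 12], [0, 0, 1.2], 1], [[0, 0, 16], [0, 0, 1.6], 1], [[0, 0, 20], [0, 0, 2], 1], [[0, 0, 24], [0, 0, 2.4], 1], [[0, 0, 28], [0, 0, 2.8], 1], [[0, 0, 32], [0, 0, 3.2], 1], [[0, 0, 36], [0, 0, 3.6], 1]]'

```text
time_s: 11.58
eef_pos: [0.6402, 0.16, 0.185]
eef_rot: [-0.0, 0.41, 0.912, 0.0]
wrist_force: [-1.3, 1.8, 1.3]
opening: 0.657
grasp_force: 63.4
```

```bash
python3 st.py
```

```text
11.57 pos [640.2 160.  185. ] yaw 131.6 F [-1.3  1.8  1.3] T [ 0.209  0.089 -0.333] q6 -0.66 op 0.657 63
```

Call:
send_rows --series '[[[0, 0, 2.7], [0, 0, 0.3], 1], [[0, 0, 5.4], [0, 0, 0.5], 1], [[0, 0, 8], [0, 0, 0.8], 1]]'

```text
time_s: 11.95
eef_pos: [0.6402, 0.16, 0.1858]
eef_rot: [-0.0, 0.345, 0.938, 0.0]
wrist_force: [-1.0, 1.2, 0.9]
opening: 0.659
grasp_force: 63.4
```

```bash
python3 st.py
```

```text
11.95 pos [640.2 160.  185.8] yaw 139.6 F [-1.   1.2  0.9] T [ 0.241  0.119 -0.28 ] q6 -0.8 op 0.659 63
```

Call:
send_rows --series '[[[0, 0, 1.5], [0, 0, 0.1], 1], [[0, 0, 3], [0, 0, 0.3], 1]]'

```text
time_s: 12.2
eef_pos: [0.6402, 0.1599, 0.1861]
eef_rot: [-0.0, 0.32, 0.947, 0.0]
wrist_force: [-1.9, 2.4, 1.3]
opening: 0.66
grasp_force: 63.4
```

```bash
python3 st.py
```

```text
12.2 pos [640.2 159.9 186.1] yaw 142.7 F [-1.9  2.4  1.3] T [ 0.297  0.249 -0.248] q6 -0.85 op 0.66 63
```

Still turning freely; continue in 8° steps, reading the torque after each.

Call:
send_rows --series '[[[0, 0, 2.7], [0, 0, 0.3], 1], [[0, 0, 5.4], [0, 0, 0.5], 1], [[0, 0, 8], [0, 0, 0.8], 1]]'

```text
time_s: 12.58
eef_pos: [0.6402, 0.1599, 0.1869]
eef_rot: [-0.0, 0.253, 0.968, 0.0]
wrist_force: [-2.0, 2.1, 2.5]
opening: 0.661
grasp_force: 63.4
```

```bash
python3 st.py
```

```text
12.57 pos [640.2 159.9 186.9] yaw 150.7 F [-2.   2.1  2.5] T [ 0.223  0.303 -0.3  ] q6 -0.99 op 0.661 63
```

Call:
send_rows --series '[[[0, 0, 2.7], [0, 0, 0.3], 1], [[0, 0, 5.4], [0, 0, 0.6], 1], [[0, 0, 8], [0, 0, 1], 1]]'

```text
time_s: 12.95
eef_pos: [0.6402, 0.1599, 0.1878]
eef_rot: [-0.0, 0.185, 0.983, 0.0]
wrist_force: [-1.7, 1.8, 1.9]
opening: 0.657
grasp_force: 63.4
```

```bash
python3 st.py
```

```text
12.95 pos [640.2 159.9 187.8] yaw 158.7 F [-1.7  1.8  1.9] T [ 0.299  0.288 -0.279] q6 -1.13 op 0.657 63
```

Call:
send_rows --series '[[[0, 0, 2.7], [0, 0, 0.3], 1], [[0, 0, 5.4], [0, 0, 0.6], 1], [[0, 0, 8], [0, 0, 0.9], 1]]'

```text
time_s: 13.32
eef_pos: [0.6401, 0.1598, 0.1885]
eef_rot: [-0.0, 0.116, 0.993, 0.0]
wrist_force: [-0.5, 1.6, -0.7]
opening: 0.658
grasp_force: 63.4
```

```bash
python3 st.py
```

```text
13.32 pos [640.1 159.8 188.5] yaw 166.7 F [-0.5  1.6 -0.7] T [ 0.281  0.194 -0.357] q6 -1.27 op 0.658 63
```

Call:
send_rows --series '[[[0, 0, 2], [0, 0, 0.1], 1], [[0, 0, 4], [0, 0, 0.1], 1]]'

```text
time_s: 13.58
eef_pos: [0.6402, 0.1598, 0.1886]
eef_rot: [-0.0, 0.081, 0.997, 0.0]
wrist_force: [-1.8, 2.2, -1.0]
opening: 0.662
grasp_force: 63.5
```

```bash
python3 st.py
```

```text
13.57 pos [640.2 159.8 188.6] yaw 170.7 F [-1.8  2.2 -1. ] T [ 0.299  0.263 -0.474] q6 -1.34 op 0.662 63
```

Call:
send_rows --series '[[[0, 0, 1.5], [0, 0, 0], 1], [[0, 0, 3], [0, 0, 0.1], 1]]'

```text
time_s: 13.82
eef_pos: [0.6402, 0.1598, 0.1888]
eef_rot: [-0.0, 0.055, 0.999, 0.0]
wrist_force: [-2.3, 2.7, -0.7]
opening: 0.656
grasp_force: 63.6
```

```bash
python3 st.py
```

```text
13.82 pos [640.2 159.8 188.8] yaw 173.7 F [-2.3  2.7 -0.7] T [ 0.38   0.361 -0.605] q6 -1.4 op 0.656 64
```

The torque climbs steeply, so this is the stop. I'll ease the hub spring without reversing the screw, then open.

Call:
send_rows --series '[[[0, 0, -4], [0, 0, 0], 1], [[0, 0, -8], [0, 0, -0.1], 1], [[0, 0, -8], [0, 0, -0.1], 0.2], [[0, 0, -8], [0, 0, -0.1], -0.3], [[0, 0, -8], [0, 0, -0.1], -1], [[0, 0, -8], [0, 0, -0.1], -1], [[0, 0, -8], [0, 0, -0.1], -1], [[0, 0, -8], [0, 0, 0], -1]]'

```text
time_s: 14.82
eef_pos: [0.6407, 0.1595, 0.1892]
eef_rot: [0.0, 0.125, 0.992, -0.0]
wrist_force: [-0.4, 1.0, 0.7]
opening: 1.005
grasp_force: 0.0
```

```bash
python3 st.py; python3 -c "
from look import *
look(['side','side','top'],['foot','wheel_mid','mould_grip'])"
```

```text
14.82 pos [640.7 159.5 189.2] yaw 165.7 F [-0.4  1.   0.7] T [ 0.012 -0.021 -0.012] q6 -1.26 op 1.005 0
side foot [([0.6404, 0.1605, 0.0882], 0.59)]
side wheel_mid [([0.642, 0.1591, 0.2099], 0.49)]
side mould_grip [([0.2566, 0.2404, 0.0345], 0.91), ([0.5421, 0.1426, 0.0449], 0.7), ([0.3827, -0.1291, 0.035], 0.55)]
side foot [([0.6433, 0.1602, 0.0834], 0.6)]
side wheel_mid [([0.6434, 0.1571, 0.2071], 0.46)]
side mould_grip [([0.5411, 0.1413, 0.0439], 0.86), ([0.2575, 0.239, 0.0367], 0.7), ([0.3828, -0.1306, 0.0356], 0.64)]
top foot [([0.6433, 0.1608, 0.0818], 0.49)]
top wheel_mid [([0.6424, 0.1639, 0.2136], 0.65)]
top mould_grip [([0.3801, -0.1305, 0.036], 0.84)]
time_s 15.425
eef_pos [0.6405 0.1597 0.1891]
wrist_force [ 0.5333 -0.1488  0.2928]
torque [ 0.0182  0.0075 -0.0303]
q [ 0.0649  0.4022  1.4155 -0.      1.3239 -1.2555]
```

Call:
send_rows --series '[[[0, 0, 0], [0, 0, 20], -1], [[0, 0, 0], [0, 0, 45], -1], [[0, 0, 6], [-10, -2, 70], -1], [[0, 0, 13], [-40, -8, 75], -1], [[0, 0, 20], [-75, -14, 70], -1], [[0, 0, 25.5], [-98, -19, 45], -1], [[0, 0, 25.5], [-98, -19, 5], -1], [[0, 0, 25.5], [-98, -19, -35], -1], [[0, 0, 25.5], [-98, -19, -69], -1], [[0, 0, 25.5], [-98, -19, -69], -1]]'

```text
time_s: 16.68
eef_pos: [0.541, 0.1406, 0.1188]
eef_rot: [-0.002, -0.097, 0.995, 0.0]
wrist_force: [-0.7, 0.4, -0.1]
opening: 1.001
grasp_force: 0.0
```

```bash
python3 st.py; python3 -c "
from look import *
look(['wrist','side'],['mould_grip','stops'],'3')
a=cv2.imread('pics/side_3.png')[150:350,190:390]
b=cv2.imread('pics/wrist_3.png')
cv2.imwrite('pics/both3.png',np.hstack([cv2.resize(a,(400,400)),b[:,120:520]]))"
```

```text
16.68 pos [541.  140.6 118.8] yaw 191.2 F [-0.7  0.4 -0.1] T [ 0.012 -0.006 -0.032] q6 -1.72 op 1.001 0
wrist mould_grip [([0.5441, 0.1403, 0.0474], 0.75), ([0.6388, 0.1587, 0.085], 0.7)]
wrist stops [([0.5081, 0.1328, 0.0152], 0.96)]
side mould_grip [([0.2553, 0.2392, 0.0343], 0.74), ([0.3825, -0.1281, 0.0376], 0.65), ([0.5413, 0.1396, 0.0481], 0.56)]
side stops [([0.5064, 0.1305, 0.0098], 0.69)]
time_s 16.975
eef_pos [0.5439 0.1408 0.1222]
wrist_force [ 0.4783 -0.1743 -0.3475]
torque [ 0.0046 -0.0099 -0.0578]
q [ 0.0421  0.272   1.734  -0.      1.1322 -1.7235]
```

View pics/both3.png

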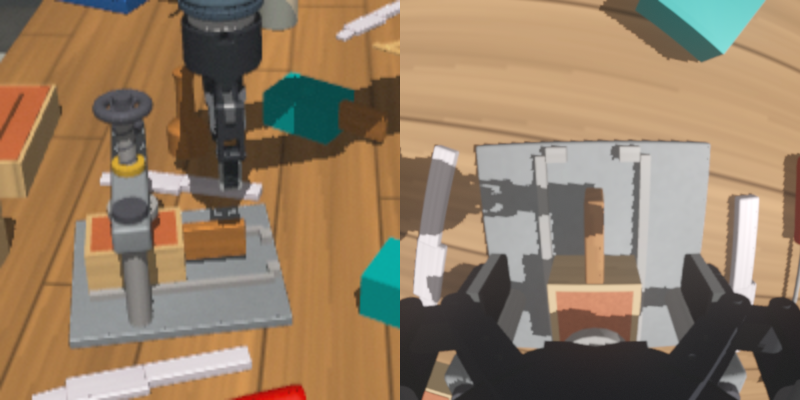

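The bar sits at right-panel (594,235), parallel to the tool and midway between the fingertips (487 and 703, about row 270). I'll lower and grip.

Call:
send_rows --series '[[[0, 0, 0], [0, 0, -25], -1], [[0, 0, 0], [0, 0, -50], -1], [[0, 0, 0], [0, 0, -72], -1], [[0, 0, 0], [0, 0, -85], -1], [[0, 0, 0], [0, 0, -90], -1], [[0, 0, 0], [0, 0, -90], -0.4], [[0, 0, 0], [0, 0, -90], 0.2], [[0, 0, 0], [0, 0, -90], 0.5], [[0, 0, 0], [0, 0, -90], 1], [[0, 0, 0], [0, 0, -90], 1]]'

```text
time_s: 18.23
eef_pos: [0.5428, 0.1407, 0.0307]
eef_rot: [0.0, -0.097, 0.995, -0.0]
wrist_force: [-1.7, -1.1, 4.2]
opening: 0.154
grasp_force: 60.3
```

```bash
python3 st.py
```

```text
18.23 pos [542.8 140.7  30.7] yaw 191.2 F [-1.7 -1.1  4.2] T [-0.089  0.203 -0.058] q6 -1.72 op 0.154 60
```

Call:
send_rows --series '[[[0, 0, 0], [-2, -0.4, 0], 1], [[0, 0, 0], [-5, -1, 0], 1], [[0, 0, 0], [-9.8, -1.9, 0], 1], [[0, 0, 0], [-14.7, -2.9, 0], 1], [[0, 0, 0], [-19.6, -3.9, 0], 1], [[0, 0, 0], [-24.5, -4.8, 0], 1], [[0, 0, 0], [-29.4, -5.8, 0], 1], [[0, 0, 0], [-34.3, -6.8, 0], 1], [[0, 0, 0], [-39.2, -7.8, 0], 1], [[0, 0, 0], [-39.2, -7.8, 0], 1]]'

```text
time_s: 19.48
eef_pos: [0.503, 0.1328, 0.0305]
eef_rot: [0.0, -0.097, 0.995, -0.0]
wrist_force: [2.8, -0.2, 5.7]
opening: 0.152
grasp_force: 60.8
```

```bash
python3 st.py
```

```text
19.48 pos [503.  132.8  30.5] yaw 191.2 F [ 2.8 -0.2  5.7] T [ 0.034 -0.405  0.026] q6 -1.74 op 0.152 61
```

Call:
send_rows --series '[[[0, 0, 0], [-3, -0.6, 0], 1], [[0, 0, 0], [-7.8, -1.5, 0], 1], [[0, 0, 0], [-12.7, -2.5, 0], 1], [[0, 0, 0], [-17.6, -3.5, 0], 1], [[0, 0, 0], [-22.5, -4.4, 0], 1], [[0, 0, 0], [-27.4, -5.4, 0], 1], [[0, 0, 0], [-31.5, -6.2, 0], 1], [[0, 0, 0], [-34.5, -6.8, 0], 1], [[0, 0, 0], [-36.3, -7.2, 0], 1], [[0, 0, 0], [-36.3, -7.2, 0], 1]]'

```text
time_s: 20.72
eef_pos: [0.4673, 0.1257, 0.0305]
eef_rot: [0.001, -0.097, 0.995, -0.0]
wrist_force: [3.1, 0.2, 4.8]
opening: 0.154
grasp_force: 60.4
```

```bash
python3 st.py
```

```text
20.73 pos [467.3 125.7  30.5] yaw 191.2 F [3.1 0.2 4.8] T [ 0.134 -0.773  0.037] q6 -1.75 op 0.154 60
```

Call:
send_rows --series '[[[0, 0, 0], [-1, -0.2, 0], 1], [[0, 0, 0], [-2, -0.4, 0], 1], [[0, 0, 0], [-3, -0.6, 0], 1], [[0, 0, 0], [-4, -0.8, 0], 1], [[0, 0, 0], [-4.7, -0.9, 0], 1], [[0, 0, 0], [-5.4, -1.1, 0], 1], [[0, 0, 0], [-6, -1.2, 0], 1], [[0, 0, 0], [-6, -1.2, 0], 1]]'

```text
time_s: 21.72
eef_pos: [0.4617, 0.1245, 0.0305]
eef_rot: [0.001, -0.097, 0.995, -0.0]
wrist_force: [6.0, 1.0, 4.1]
opening: 0.154
grasp_force: 60.4
```

```bash
python3 st.py
```

```text
21.73 pos [461.7 124.5  30.5] yaw 191.2 F [6.  1.  4.1] T [ 0.179 -0.95  -0.013] q6 -1.75 op 0.154 60
```

Call:
send_rows --series '[[[0, 0, 0], [-0.5, -0.1, 0], 1], [[0, 0, 0], [-1, -0.2, 0], 1], [[0, 0, 0], [-1.5, -0.3, 0], 1], [[0, 0, 0], [-1.5, -0.3, 0], 1]]'

```text
time_s: 22.22
eef_pos: [0.4602, 0.1242, 0.0305]
eef_rot: [0.001, -0.097, 0.995, -0.0]
wrist_force: [5.6, 1.8, 3.8]
opening: 0.159
grasp_force: 60.4
```

Call:
send_rows --series '[[[0, 0, 0], [-0.5, -0.1, 0], 1], [[0, 0, 0], [-0.7, -0.1, 0], 1], [[0, 0, 0], [-0.7, -0.1, 0], 1]]'

```text
time_s: 22.6
eef_pos: [0.4595, 0.1241, 0.0305]
eef_rot: [0.001, -0.097, 0.995, -0.0]
wrist_force: [5.3, 0.5, 3.4]
opening: 0.152
grasp_force: 60.4
```

Call:
send_rows --series '[[[0, 0, 0], [-0.4, -0.1, 0], 1], [[0, 0, 0], [-0.8, -0.2, 0], 1], [[0, 0, 0], [-0.8, -0.2, 0], 1]]'

```text
time_s: 22.98
eef_pos: [0.4588, 0.1239, 0.0305]
eef_rot: [0.001, -0.097, 0.995, -0.0]
wrist_force: [5.8, 1.3, 3.8]
opening: 0.155
grasp_force: 60.3
```

Call:
send_rows --series '[[[0, 0, 0], [-0.4, -0.1, 0], 1], [[0, 0, 0], [-0.7, -0.1, 0], 1], [[0, 0, 0], [-0.7, -0.1, 0], 1]]'

```text
time_s: 23.35
eef_pos: [0.4587, 0.1238, 0.0305]
eef_rot: [0.002, -0.097, 0.995, -0.0]
wrist_force: [8.6, 1.3, 0.3]
opening: 0.154
grasp_force: 59.8
```

Call:
send_rows --series '[[[0, 0, 0], [-0.4, -0.1, 0], 1], [[0, 0, 0], [-0.4, -0.1, 0], 1]]'

```text
time_s: 23.6
eef_pos: [0.4586, 0.1237, 0.0305]
eef_rot: [0.002, -0.097, 0.995, -0.0]
wrist_force: [10.1, 1.6, -1.2]
opening: 0.156
grasp_force: 59.5
```

```bash
python3 st.py
```

```text
23.6 pos [458.6 123.7  30.5] yaw 191.2 F [10.1  1.6 -1.2] T [ 0.292 -1.501  0.233] q6 -1.75 op 0.156 59
```

The mould is against the stops: force climbs while the hand stands still. I'll relax, release and rise.

Call:
send_rows --series '[[[0, 0, 0], [0.8, 0.2, 0], 1], [[0, 0, 0], [0.8, 0.2, 0], 0.6], [[0, 0, 0], [0.8, 0.2, 0], 0], [[0, 0, 0], [0.8, 0.2, 0], -1], [[0, 0, 0], [0.8, 0.2, 0], -1], [[0, 0, 0], [0.8, 0.2, 5], -1], [[0, 0, 0], [0.8, 0.2, 25], -1], [[0, 0, 0], [0.8, 0.2, 55], -1], [[0, 0, 0], [0.8, 0.2, 90], -1], [[0, 0, 0], [0.8, 0.2, 90], -1]]'

```text
time_s: 24.85
eef_pos: [0.4601, 0.124, 0.1233]
eef_rot: [0.003, -0.097, 0.995, -0.0]
wrist_force: [0.8, -0.4, -1.3]
opening: 0.998
grasp_force: 0.0
```

```bash
python3 st.py; python3 -c "
from look import *
look(['wrist','side'],['mould','foot','mould_grip'],'4')
a=cv2.imread('pics/side_4.png')[180:340,190:390]
b=cv2.imread('pics/wrist_4.png')
cv2.imwrite('pics/both4.png',np.hstack([cv2.resize(a,(400,400)),b[:,120:520]]))"
```

```text
24.85 pos [460.1 124.  123.3] yaw 191.2 F [ 0.8 -0.4 -1.3] T [ 0.053 -0.048  0.012] q6 -1.75 op 0.998 0
wrist mould [([0.3483, 0.1954, -0.0003], 0.63)]
wrist foot [([0.5551, 0.142, 0.0119], 0.52)]
wrist mould_grip [([0.4625, 0.122, 0.0475], 0.8), ([0.3877, -0.1291, 0.0396], 0.68)]
side mould [([0.5579, 0.1435, 0.0129], 0.91), ([0.4678, -0.1779, -0.0016], 0.73), ([0.3408, 0.1974, 0.0007], 0.7)]
side foot [([0.6396, 0.159, 0.085], 0.91)]
side mould_grip [([0.5067, 0.1332, 0.0132], 0.71), ([0.4575, 0.1239, 0.0464], 0.66), ([0.2573, 0.2397, 0.0377], 0.58)]
time_s 25.25
eef_pos [0.457  0.1239 0.1192]
wrist_force [-0.2647 -0.8472 -0.3267]
torque [-0.0216  0.0075  0.0158]
q [ 0.0133  0.0937  1.9527 -0.      1.0971 -1.7522]
```

View pics/both4.png

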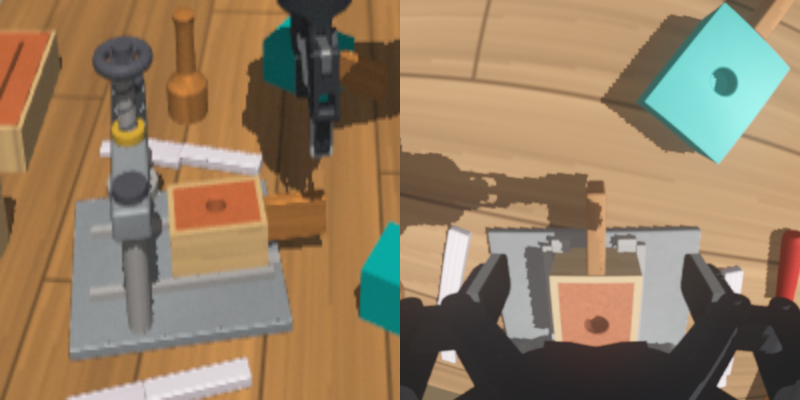

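The mould (left panel, hole at (215,205)) lies against the stops with its bar over the front edge. The fingers are clear, and the foot reads about 85 mm. Handing in.

```bash
python3 -c "
from bench import ctrl
print(ctrl.hand_in())"
```

```text
the job is handed in; nothing more can be done
None
```

I wound the wheel open to its stop (torque about 0.6 N m), slid the mould forward against the front stops and let go, and left the loose things alone; the job is handed in, but no verdict came back.

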